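# Tighten the three leaning bolts of the gong chuck

## Task

Clamp the kettle gong in its iron chuck: screw in (clockwise) the three leaning T-bolts one after the other, each fully home against its end stop, beginning with the side bolt nearer to the screw clamp on the slab's far edge, then the middle bolt facing the robot, then the other side bolt. Feel for each stop, since they differ, and regrasp as needed. Leave the gong standing where it is, and do not disturb the file, mallet and brass pins lying around.

Things in the scene. Friction and masses are not known exactly. Their poses are not given: they have to be found in the camera images.
- chuck: dark iron chuck fixed on the concrete slab (top 70 mm above the work surface): base disc 236 mm across, 12 mm thick, a hooked post 102 mm tall at its far side (+x), and stub pillars with the T-bolts left (+y), near (-x, the middle one) and right (-y). Origin: centre of its underside, on the slab; z up
- bolt_left (a joint): the left T-bolt on the chuck's +y side: angle in rad, growing as it is screwed in (clockwise looking down on its head). 0 is fully loose. Hard end stop somewhere between 2.2 and 2.7, different for each bolt, to be felt. Friction about 0.2 N m; it stays where it is left
- bolt_near (a joint): the near (middle) T-bolt on the chuck's -x side, facing the robot: angle in rad, growing as it is screwed in (clockwise looking down on its head). 0 is fully loose. Hard end stop somewhere between 2.2 and 2.7, different for each bolt, to be felt. Friction about 0.2 N m; it stays where it is left
- bolt_right (a joint): the right T-bolt on the chuck's -y side: angle in rad, growing as it is screwed in (clockwise looking down on its head). 0 is fully loose. Hard end stop somewhere between 2.2 and 2.7, different for each bolt, to be felt. Friction about 0.2 N m; it stays where it is left
- bolt_left_grip (a point): grip point of the left bolt, mid-bar (turns with it). Steel bar handle 72 mm long (x), 14 mm thick (y, pinch here), 28 mm deep along the bolt axis (z, up out of the bolt), from 15 mm below this point to 13 mm above; under it a neck 18 mm and a collar 32 mm across, pillar top 38 mm below. Axis leans 35 deg from vertical, outwards to the chuck's +y
- bolt_near_grip (a point): grip point of the near (middle) bolt, mid-bar (turns with it). Steel bar handle 72 mm long (x), 14 mm thick (y, pinch here), 28 mm deep along the bolt axis (z, up out of the bolt), from 15 mm below this point to 13 mm above; under it a neck 18 mm and a collar 32 mm across, pillar top 38 mm below. Axis leans 35 deg from vertical, outwards to the chuck's -x
- bolt_right_grip (a point): grip point of the right bolt, mid-bar (turns with it). Steel bar handle 72 mm long (x), 14 mm thick (y, pinch here), 28 mm deep along the bolt axis (z, up out of the bolt), from 15 mm below this point to 13 mm above; under it a neck 18 mm and a collar 32 mm across, pillar top 38 mm below. Axis leans 35 deg from vertical, outwards to the chuck's -y
- gong: loose bronze kettle gong standing in the chuck, 168 mm across, 104 mm tall with its raised boss on top, 0.95 kg; origin at the centre of its underside, 12 mm above the slab top; z up
- clamp_foot (a point): foot of the screw of the cast-iron screw clamp (C frame with an upright screw and an 80 mm T bar, 106 mm above the slab, 34 mm wide) fixed on the slab's far edge, left or right of the middle; the point lies on the slab top under the screw. A plain steel angle 90 mm wide hangs over the edge on the other side (not used). The clamp shows which side bolt is first
- file: coarse flat file with a wooden handle, about 230 mm long along x, 29 mm high, origin under its middle; bystander, lying on the slab; leave it
- mallet: striking mallet of buffalo horn, about 195 mm long along x, head 80 mm wide and 46 mm high at +x, origin under its middle; bystander, lying on the slab; leave it
- pin0: brass key-retaining pin, 8 mm thick, 110 mm long along x, origin under its middle; bystander, lying on the slab; leave it
- pin1: brass key-retaining pin, 8 mm thick, 110 mm long along x, origin under its middle; bystander, lying on the slab; leave it
- pin2: brass key-retaining pin, 8 mm thick, 110 mm long along x, origin under its middle; bystander, lying on the slab; leave it
Mind the look-alikes: they are no part of the job. Of the things that look like the gong, the smaller one is meant.

How it is judged:
On the way, in this order (a step that is already met when the one before it is completed fails the run):
1. the side bolt nearer to the screw clamp is screwed fully home (((y of clamp_foot in the frame of chuck above 0 m and value of joint bolt_left above 2.21 rad) or (y of clamp_foot in the frame of chuck below 0 m and value of joint bolt_right above 2.36 rad))), for 0.1 s.
2. then the middle bolt is screwed fully home (value of joint bolt_near above 2.51 rad), for 0.1 s.
3. then the other side bolt is screwed fully home (((y of clamp_foot in the frame of chuck above 0 m and value of joint bolt_right above 2.36 rad) or (y of clamp_foot in the frame of chuck below 0 m and value of joint bolt_left above 2.21 rad))), for 0.1 s.
At the end, for the whole second after the job is handed in: all three bolts within 0.09 rad (5 deg) of their end stops; the gong upright (within 0.1 rad), at rest and within 12 mm of where it stood; file, mallet and pins within 20 mm of where they lay (value of joint bolt_left above 2.21 rad and value of joint bolt_near above 2.51 rad and value of joint bolt_right above 2.36 rad and distance of gong from where it was at the start of the episode below 0.012 m and angle between gong's own z axis and vertical below 0.1 rad and linear speed of gong below 0.02 m/s and distance of each of file, mallet, pin0, pin1, pin2 from where it was at the start of the episode below 0.02 m); the robot touches nothing.
It fails at once if the gong is shoved or lifted more than 20 mm (distance of gong from where it was at the start of the episode above 0.02 m).
It fails at once if a tool or pin lying around is moved more than 30 mm (distance of any of file, mallet, pin0, pin1, pin2 from where it was at the start of the episode above 0.03 m).
It also fails if it takes over 72 s, if anything falls off the work surface, if the arm or the gripper's body presses on something with over 40 N, if the wrist force passes 120 N, or if a joint passes its speed limit or range.

## Robot

A 6-joint arm with a two-finger parallel gripper is mounted at the origin on the work surface. World frame = base frame: x ahead of the robot, y to its left, z up, the work surface at z = 0. Lengths are in m, angles in rad, forces in N, time in s.
With the tool pointing down it reaches from about 0.35 to 0.975 m from the base axis. Payload 4.9 kg.
Tool frame: the origin (TCP) lies at the very end of the fingers, on their centre line; the grasp point (between the pads) lies 19 mm behind it; z points along the fingers, y is the line along which they close (so a half turn about z gives the same grasp; the last joint's range is limited). The gripper opens to 85 mm and grips with 20 to 120 N. Pads are 22 mm wide; open, the fingers measure 114 mm over their backs; the gripper's body (76 mm by 85 mm) begins 54 mm behind the grasp point. The pads swing forward as they close: fully open they stand 13 mm farther back than shut.
Start: joints at [1.085, 0.053, 1.613, -0, 1.476, -0.119], TCP at [0.224, 0.583, 0.231] pointing down, gripper open.
Joint ranges: [-3.01, 3.01], [-1.01, 2.22], [0.06, 2.58], [-1.02, 4.17], [0.09, 2.62], [-3.14, 3.14]. Speed limits (rad/s): [2.57, 2.57, 3.14, 3.14, 3.14, 3.14].

## Interface

Orientations are given as a unit quaternion [w, x, y, z].
In Python, from plant import manip gives the robot as it stands.
- The arm moves only by the shell command python3 -m pendant 'ROWS'. ROWS is JSON, a list of rows, each a list of 3 entries, a list of its own where there are three numbers: the opening, from 0 (shut) to 1 (fully open), then the shift along the tool's x, y, z in units of 12 cm (1.0 is 12 cm), then the turn about the tool's z in units of pi rad (1.0 is pi rad). In form: [[gripper, [dx, dy, dz], roll], ...]. A call has 1 to 10 rows; each row is the pose to reach, as a shift and turn from the pose commanded when the call began, along the tool's axes at that moment, turning the shorter way round; what a row does not reach only later rows make up. A row lasts 1/10 s, in which the tool goes at most 50 mm and 8.59 degrees, less where a joint would pass 70% of its speed; a pose out of reach is approached as far as the arm can. A call with a number of a shift or a turn outside -1 to 1 is refused whole. A call with a gripper value outside its range is refused whole. The fingers move at their own pace and stop on an object; the grip force is fixed at half the most. Time passes only in rows, so rows that repeat a pose let the fingers close. It gives the time, the measured TCP pose, the force, the opening and the grip force at its end, in the units of the state.
- manip.state(): the state, without advancing time (a new reading comes with each control period).
- manip.grab_frame(name): name is "scene" or "top" or "wrist"; returns a dict with "img" (400x640x3 uint8, red, green, blue), "fx", "fy", "cx", "cy" (pixels), "eye" and "rotation" of the camera in the world; the wrist camera has in their place "tool_from_camera" (4x4, takes a point from camera to tool coordinates, whose origin is the TCP and whose axes are the flange's). Camera axes: x right, y down, z forward; pixel columns grow to the right and rows downward; lengths in m; the calibration is good to about 2 mm. A picture is of the moment at which its call begins: read the wrist's pose just before it. There is no depth.
- manip.job_done(): hands the job in; it is judged then, once.
The state is a dict: "time": time; "joint_pos": joint angles; "joint_vel": joint speeds; "joint_efforts": joint torques, N m; "tool_pos": TCP position; "tool_rot": TCP orientation; "contact_force": force on the tool from outside, world axes, zero at the start; "ft_torque": the same for the moment, N m; "gripper_width": opening from 0.0 (shut) to 1.0 (fully open); "grasp_force": force on a finger pad.
Only numpy, scipy, OpenCV 4.12 (cv2) and the standard library are available. Lean on these libraries where they do the work, as an engineer would, in place of code of your own. Each camera call takes 0.05 s, during which the arm holds its last target. There are 200 camera calls.

## Working session

There is one attempt and no reset: what is moved stays moved. The work goes in short steps, Python scripts to look and compute and a shell command to move; the robot and the scene stay as the last step left them, time stands still between calls to the robot, and variables do not carry over. Pictures are saved under pics/ and viewed, at most 10 in all, crops included, and the job is handed in when it is done.

```bash
ls; mkdir -p pics; cat > h.py <<'E'
from plant import manip
import numpy as np, cv2, pickle
from scipy.spatial.transform import Rotation as R
def rq(q): return R.from_quat([q[1],q[2],q[3],q[0]])
def grab(n):
    s=manip.state(); f=manip.grab_frame(n)
    if n=="wrist":
        T=np.eye(4);T[:3,:3]=rq(s["tool_rot"]).as_matrix();T[:3,3]=s["tool_pos"]
        C=T@np.array(f["tool_from_camera"]); f["eye"]=C[:3,3]; f["rotation"]=C[:3,:3]
    f["eye"]=np.array(f["eye"]);f["rotation"]=np.array(f["rotation"]);return f
def ray(f,u,v):
    d=f["rotation"]@np.array([(u-f["cx"])/f["fx"],(v-f["cy"])/f["fy"],1.]);return f["eye"],d/np.linalg.norm(d)
def onz(f,u,v,z):
    e,d=ray(f,u,v);return e+d*(z-e[2])/d[2]
def proj(f,p):
    c=f["rotation"].T@(np.array(p)-f["eye"]);return np.array([f["fx"]*c[0]/c[2]+f["cx"],f["fy"]*c[1]/c[2]+f["cy"]])
def tri(rs):
    A=np.zeros((3,3));b=np.zeros(3)
    for e,d in rs:
        M=np.eye(3)-np.outer(d,d);A+=M;b+=M@e
    return np.linalg.solve(A,b)
E
python3 - <<'E'
from h import *
s=manip.state();print({k:np.round(v,3) for k,v in s.items()});print(rq(s["tool_rot"]).as_matrix().round(3))
for n in("scene","top"):
    f=grab(n);pickle.dump(f,open(n+".pkl","wb"));print(n,f["eye"],f["rotation"].round(3),f["fx"],f["cx"])
    cv2.imwrite(f"pics/{n}.png",f["img"][...,::-1])
E
```

```text
pics
{'time': np.float64(0.0), 'joint_pos': array([ 1.085,  0.053,  1.614, -0.   ,  1.476, -0.119]), 'joint_vel': array([ 0.001,  0.   ,  0.002, -0.   ,  0.003,  0.   ]), 'joint_efforts': array([ 1.0000e-03, -3.9369e+01, -3.7018e+01, -0.0000e+00,  7.0000e-03,
        0.0000e+00]), 'tool_pos': array([0.224, 0.583, 0.23 ]), 'tool_rot': array([-0.   ,  0.182,  0.983, -0.001]), 'contact_force': array([-0.543,  0.2  ,  0.032]), 'ft_torque': array([ 0.025, -0.02 ,  0.035]), 'grasp_force': np.float64(0.0), 'gripper_width': np.float64(1.002)}
[[-0.933  0.359 -0.001]
 [ 0.359  0.933 -0.002]
 [ 0.    -0.002 -1.   ]]
scene [1.59274281 0.22768638 1.00167244] [-0.284  0.56   0.699 -0.343] 467.8527328118076 315.4774045103214
top [0.28699231 0.00404339 1.04674045] [-0.062  0.705 -0.704  0.06 ] 377.2370740277562 322.06855658140404
```

```bash
sed -i 's/f\["rotation"\]=np.array(f\["rotation"\]);return f/r=np.array(f["rotation"]);f["rotation"]=rq(r).as_matrix() if r.shape==(4,) else r;return f/' h.py; python3 - <<'E'
from h import *
for n in("scene","top"):
    f=pickle.load(open(n+".pkl","rb"));f["rotation"]=rq(f["rotation"]).as_matrix();pickle.dump(f,open(n+".pkl","wb"));print(f["rotation"].round(2), f["fx"],f["fy"],f["cx"],f["cy"])
E
```

```text
[[-0.21  0.59 -0.78]
 [ 0.98  0.14 -0.16]
 [ 0.01 -0.8  -0.6 ]] 467.8527328118076 467.8527328118076 315.4774045103214 204.44760818513564
[[ 0.   -0.98  0.17]
 [-1.   -0.    0.  ]
 [-0.   -0.17 -0.98]] 377.2370740277562 377.2370740277562 322.06855658140404 191.6606089058954
```

View pics/scene.png

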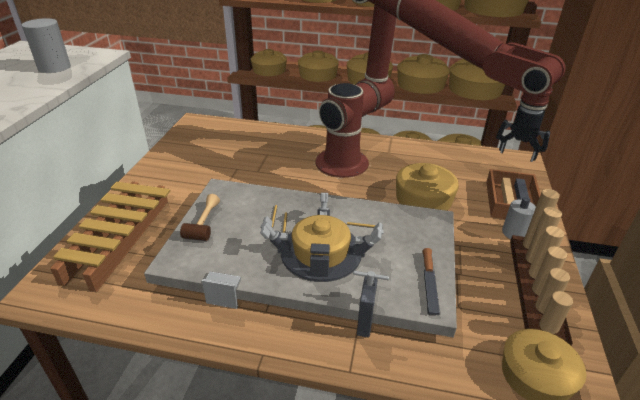

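View pics/top.png

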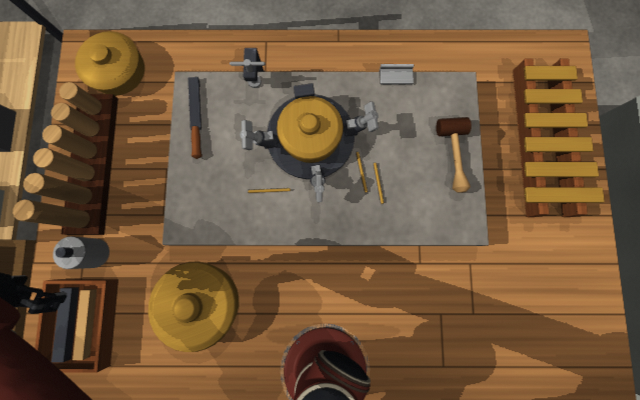

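```bash
python3 - <<'E'
from h import *
t=pickle.load(open("top.pkl","rb"));s=pickle.load(open("scene.pkl","rb"))
a=cv2.resize(t["img"][75:215,225:405],None,fx=4.4,fy=4.4,interpolation=cv2.INTER_CUBIC)[:,:792]
b=cv2.resize(s["img"][185:285,245:405],None,fx=4.4,fy=4.4,interpolation=cv2.INTER_CUBIC)
cv2.imwrite("pics/c1.png",a[:600,:,::-1]);cv2.imwrite("pics/c2.png",b[...,::-1])
for n,u,v,z in [("clamp",255,85,.07),("post",304,90,.17),("disc L",269,140,.08),("disc R",357,135,.08),("gong top",309,123,.18),("L",247,134,.15),("N",318,182,.15),("R",367,117,.15)]: print(n,onz(t,u,v,z).round(3))
E
```

```text
clamp [0.758 0.192 0.07 ]
post [0.696 0.051 0.17 ]
disc L [0.596 0.148 0.08 ]
disc R [ 0.61  -0.087  0.08 ]
gong top [0.607 0.038 0.18 ]
L [0.589 0.193 0.15 ]
N [0.468 0.016 0.15 ]
R [ 0.634 -0.106  0.15 ]
```

View pics/c1.png

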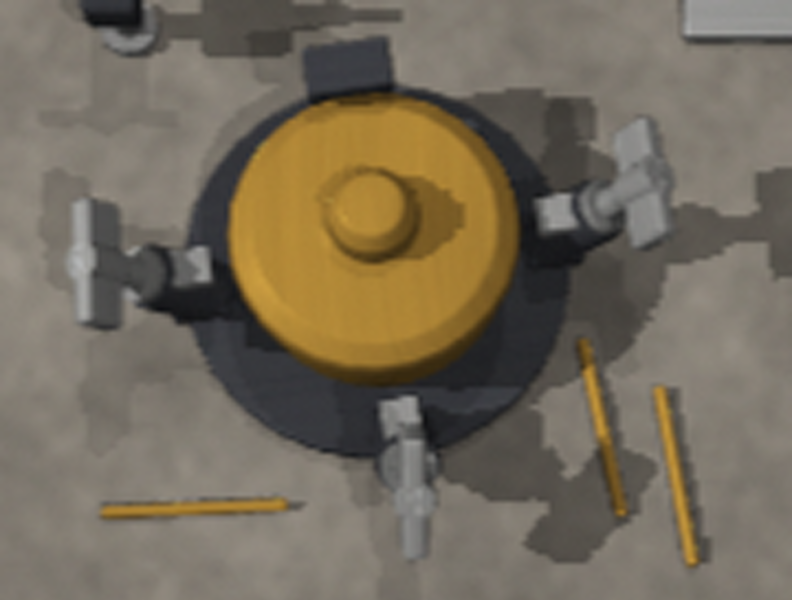

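View pics/c2.png

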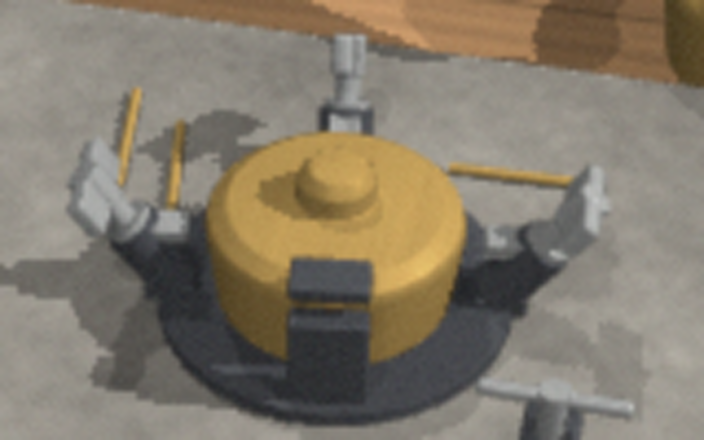

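```bash
python3 - <<'E'
from h import *
t=pickle.load(open("top.pkl","rb"));s=pickle.load(open("scene.pkl","rb"))
P={}
for n,a,b in [("L",(96,262),(581,212)),("N",(414,494),(348,72)),("R",(642,182),(93,187)),("boss",(371,213),(337,185))]:
    r1=ray(t,225+a[0]/4.4,75+a[1]/4.4);r2=ray(s,245+b[0]/4.4,185+b[1]/4.4)
    p=tri([r1,r2]);P[n]=p;print(n,p.round(4),[round(float(np.linalg.norm(np.cross(p-e,d))),4) for e,d in(r1,r2)])
c=onz(t,225+380/4.4,75+270/4.4,.082);print("centre",c.round(4))
for n in "LNR": print(n, (P[n]-c).round(3), np.hypot(*(P[n]-c)[:2]).round(3))
d=P["R"]-P["L"];print("yaw",np.arctan2(d[0],-d[1]), np.arctan2(*(-(P["N"]-(P["L"]+P["R"])/2))[[1,0]]))
for n in "gong",: pass
E
```

```text
L [0.5866 0.1939 0.1537] [0.0016, 0.0016]
N [0.4566 0.0163 0.1398] [0.0028, 0.0028]
R [ 0.6333 -0.1134  0.1547] [0.0016, 0.0016]
boss [0.6105 0.04   0.1666] [0.0024, 0.0024]
centre [0.6059 0.0352 0.082 ]
L [-0.019  0.159  0.072] 0.16
N [-0.149 -0.019  0.058] 0.151
R [ 0.027 -0.149  0.073] 0.151
yaw 0.1508321547256559 0.1545754739091739
```

```bash
cat >> h.py <<'E'
def plan(xyz,yaw_x):
    "units of pendant for target TCP and world angle (deg) of tool x"
    s=manip.state();M=rq(s["tool_rot"]).as_matrix();a=np.degrees(np.arctan2(M[1,0],M[0,0]))
    d=M.T@(np.array(xyz)-s["tool_pos"])/.12;r=((a-yaw_x+180)%360-180)/180
    print("shift",d.round(3),"roll",round(r,3),"yaw now",a.round(1))
def st():
    s=manip.state();M=rq(s["tool_rot"]).as_matrix()
    print("t",round(float(s["time"]),2),"tcp",np.round(s["tool_pos"],4),"yaw",np.degrees(np.arctan2(M[1,0],M[0,0])).round(1),"F",np.round(s["contact_force"],1),"T",np.round(s["ft_torque"],2),"w",np.round(s["gripper_width"],3),"g",np.round(s["grasp_force"],1),"q",np.round(s["joint_pos"],2))
E
python3 - <<'E'
from h import *
f=manip.grab_frame("wrist");print(np.array(f["tool_from_camera"]).round(3),f["fx"])
plan((.56,.10,.42),188.6)
plan((.56,.10,.35),188.6)
E
```

```text
[[-0.001 -0.947 -0.321  0.083]
 [ 1.    -0.001  0.001 -0.   ]
 [-0.001 -0.321  0.947 -0.142]
 [ 0.     0.     0.     1.   ]] 360.20535095987606
shift [-4.058 -2.755 -1.577] roll -0.165 yaw now 159.0
shift [-4.058 -2.754 -0.994] roll -0.165 yaw now 159.0
```

```bash
python3 -m pendant '[[1,[0,0,-0.5],0],[1,[-0.3,-0.2,-0.99],0],[1,[-0.6,-0.4,-0.99],0],[1,[-1,-0.68,-0.99],0],[1,[-1,-0.68,-0.99],0]]' && python3 -m pendant '[[1,[-1,-0.68,0],0],[1,[-1,-0.68,0],0],[1,[-1,-0.68,0],0]]' && python3 -m pendant '[[1,[-1,-0.68,0],0],[1,[-1,-0.68,0],0],[1,[-1,-0.68,0],0]]' && python3 -m pendant '[[1,[-1,-0.68,0],0],[1,[-1,-0.68,0],0],[1,[-1,-0.68,0],-0.08],[1,[-1,-0.68,0],-0.16],[1,[-1,-0.68,0],-0.165],[1,[-1,-0.68,0],-0.165]]'
python3 - <<'E'
from h import *
st()
f=grab("wrist");pickle.dump(f,open("w1.pkl","wb"));cv2.imwrite("pics/w1.png",f["img"][...,::-1]);st()
E
```

```text
time: 0.65
tool_pos: [0.3086, 0.4621, 0.3518]
tool_rot: [0.001, 0.183, 0.983, 0.001]
contact_force: [-0.2, 0.3, 0.3]
gripper_width: 1.0
grasp_force: 0.0
time: 0.95
tool_pos: [0.3903, 0.3431, 0.3498]
tool_rot: [0.0, 0.182, 0.983, -0.0]
contact_force: [1.0, -0.8, -0.7]
gripper_width: 1.002
grasp_force: 0.0
time: 1.25
tool_pos: [0.4731, 0.2237, 0.3498]
tool_rot: [-0.0, 0.183, 0.983, -0.0]
contact_force: [1.1, 1.1, -1.1]
gripper_width: 0.997
grasp_force: 0.0
time: 1.85
tool_pos: [0.5552, 0.1059, 0.3494]
tool_rot: [-0.001, -0.077, 0.997, 0.0]
contact_force: [0.0, -0.1, -0.6]
gripper_width: 0.999
grasp_force: 0.0
t 1.85 tcp [0.5552 0.1059 0.3494] yaw -171.1 F [ 0.  -0.1 -0.6] T [-0.03 -0.   -0.08] w 0.999 g 0.0 q [ 0.06 -0.13  1.6   0.    1.68 -1.67]
t 1.9 tcp [0.5551 0.1062 0.3495] yaw -171.1 F [ 0.1  0.8 -0. ] T [-0.04  0.04  0.02] w 1.002 g 0.0 q [ 0.06 -0.13  1.6   0.    1.68 -1.67]
```

View pics/w1.png

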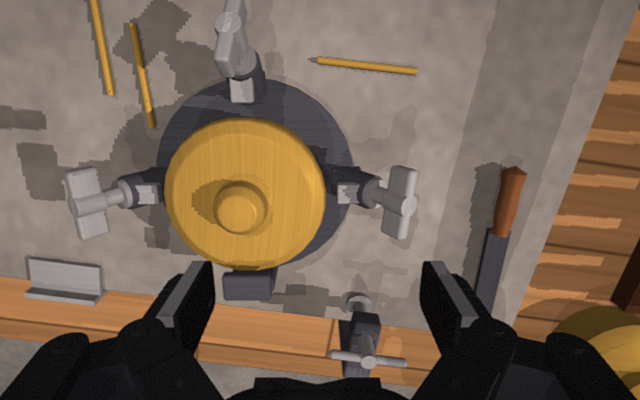

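```bash
python3 - <<'E'
from h import *
t=pickle.load(open("top.pkl","rb"));s=pickle.load(open("scene.pkl","rb"));w=pickle.load(open("w1.pkl","rb"))
for n,a,b,c in [("L",(96,262),(581,212),(401,202)),("R",(642,182),(93,187),(87,204)),("N",(414,494),(348,72),(232,38)),("boss",(371,213),(337,185),(241,207))]:
    rs=[ray(t,225+a[0]/4.4,75+a[1]/4.4),ray(s,245+b[0]/4.4,185+b[1]/4.4),ray(w,*c)]
    p=tri(rs);print(n,p.round(4),[round(float(np.linalg.norm(np.cross(p-e,d))),4) for e,d in rs], tri(rs[::2]).round(4),"w at z.155",onz(w,*c,.155).round(4))
plan((.588,.196,.24),181.4)
E
```

```text
L [0.5861 0.1945 0.1537] [0.0023, 0.0009, 0.0015] [0.573 0.184 0.193] w at z.155 [0.585  0.1955 0.155 ]
R [ 0.6339 -0.1134  0.1555] [0.0016, 0.0018, 0.0009] [ 0.635  -0.115   0.1536] w at z.155 [ 0.6351 -0.1142  0.155 ]
N [0.4578 0.0155 0.1408] [0.0021, 0.0038, 0.0023] [0.4584 0.0131 0.1356] w at z.155 [0.4598 0.0169 0.155 ]
boss [0.6103 0.04   0.1664] [0.0024, 0.0024, 0.0003] [0.6153 0.038  0.1543] w at z.155 [0.6148 0.0381 0.155 ]
shift [-0.387  0.697  0.912] roll 0.042 yaw now -171.1
```

```bash
python3 -m pendant '[[0.8,[-0.39,0.70,0.3],0.042],[0.8,[-0.39,0.70,0.6],0.042],[0.8,[-0.39,0.70,0.9],0.042],[0.8,[-0.39,0.70,0.91],0.042],[0.8,[-0.39,0.70,0.91],0.042]]' && python3 - <<'E'
from h import *
st();f=grab("wrist");pickle.dump(f,open("w2.pkl","wb"));cv2.imwrite("pics/w2.png",f["img"][...,::-1])
print(proj(f,(.5855,.195,.155)))
plan((.585,.197,.147),181.4)
E
```

```text
time: 2.4
tool_pos: [0.5874, 0.1965, 0.2386]
tool_rot: [-0.002, -0.01, 1.0, -0.001]
contact_force: [0.1, -0.1, 0.0]
gripper_width: 0.801
grasp_force: 0.0
t 2.4 tcp [0.5874 0.1965 0.2386] yaw -178.9 F [ 0.1 -0.1  0. ] T [-0.01 -0.01  0.01] w 0.801 g 0.0 q [ 0.2   0.04  1.62 -0.    1.49 -1.39]
[315.08221204 197.38900864]
shift [0.031 0.007 0.788] roll -0.002 yaw now -178.9
```

View pics/w2.png

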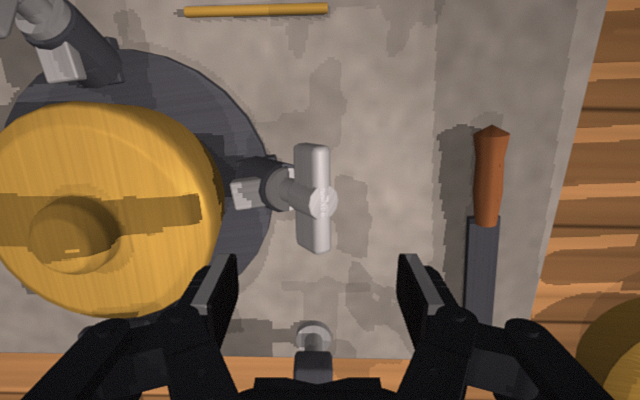

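```bash
python3 -m pendant '[[0.8,[0.03,0.005,0.3],0],[0.8,[0.03,0.005,0.55],0],[0.8,[0.03,0.005,0.77],0],[0.8,[0.03,0.005,0.77],0],[0.8,[0.03,0.005,0.77],0]]' && python3 -m pendant '[[0,[0,0,0],0],[0,[0,0,0],0],[0,[0,0,0],0],[0,[0,0,0],0],[0,[0,0,0],0],[0,[0,0,0],0]]' && python3 - <<'E'
from h import *
st()
E
```

```text
time: 2.95
tool_pos: [0.5866, 0.1968, 0.1516]
tool_rot: [0.002, -0.009, 1.0, 0.0]
contact_force: [0.6, 0.5, 1.0]
gripper_width: 0.798
grasp_force: 0.0
time: 3.55
tool_pos: [0.5865, 0.1945, 0.1513]
tool_rot: [0.002, -0.01, 1.0, -0.003]
contact_force: [-1.7, -6.9, 7.6]
gripper_width: 0.249
grasp_force: 54.8
t 3.55 tcp [0.5865 0.1945 0.1513] yaw -178.9 F [-1.7 -6.9  7.6] T [-2.1   0.23 -0.13] w 0.249 g 54.8 q [ 0.2   0.1   1.7  -0.01  1.34 -1.39]
```

```bash
python3 -m pendant '[[0,[0,0,0],0.03],[0,[0,0,0],0.06],[0,[0,0,0],0.09],[0,[0,0,0],0.12],[0,[0,0,0],0.15],[0,[0,0,0],0.15],[0,[0,0,0],0.15]]' && python3 - <<'E'
from h import *
st()
f=grab("wrist");cv2.imwrite("pics/w3.png",f["img"][...,::-1])
E
```

```text
time: 4.25
tool_pos: [0.585, 0.1961, 0.1539]
tool_rot: [0.0, 0.223, 0.975, -0.002]
contact_force: [-13.1, -4.0, 18.9]
gripper_width: 0.206
grasp_force: 58.9
t 4.25 tcp [0.585  0.1961 0.1539] yaw 154.2 F [-13.1  -4.   18.9] T [-1.66  2.13  0.09] w 0.206 g 58.9 q [ 0.2   0.09  1.7  -0.    1.35 -0.91]
```

View pics/w3.png

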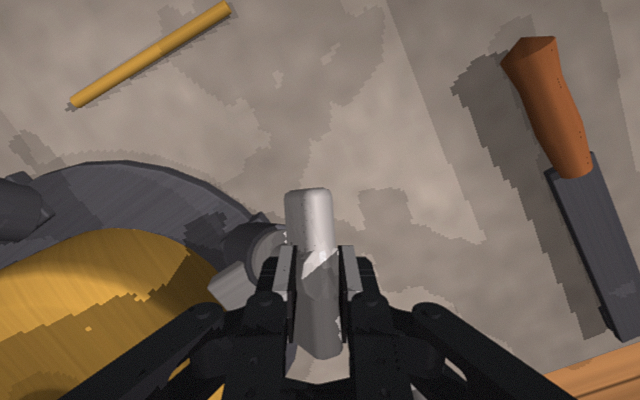

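```bash
python3 -m pendant '[[0,[0,0,0],0.03],[0,[0,0,0],0.06],[0,[0,0,0],0.09],[0,[0,0,0],0.12],[0,[0,0,0],0.15],[0,[0,0,0],0.18],[0,[0,0,0],0.2],[0,[0,0,0],0.2]]' && python3 -c "from h import *;st()" &&  python3 -m pendant '[[0,[0,0,0],0.03],[0,[0,0,0],0.06],[0,[0,0,0],0.09],[0,[0,0,0],0.12],[0,[0,0,0],0.15],[0,[0,0,0],0.15]]' && python3 -c "from h import *;st()"
```

```text
time: 5.1
tool_pos: [0.5845, 0.1988, 0.1544]
tool_rot: [-0.001, 0.514, 0.858, 0.0]
contact_force: [-13.6, 2.0, 21.0]
gripper_width: 0.162
grasp_force: 59.5
t 5.1 tcp [0.5845 0.1988 0.1544] yaw 118.1 F [-13.6   2.   21. ] T [-0.2   2.68 -0.26] w 0.162 g 59.5 q [ 0.21  0.09  1.7   0.    1.35 -0.28]
time: 5.7
tool_pos: [0.5854, 0.1992, 0.1536]
tool_rot: [-0.0, 0.7, 0.714, 0.002]
contact_force: [-12.0, 4.0, 15.7]
gripper_width: 0.147
grasp_force: 67.2
t 5.7 tcp [0.5854 0.1992 0.1536] yaw 91.2 F [-12.    4.   15.7] T [0.21 1.21 0.31] w 0.147 g 67.2 q [0.21 0.09 1.7  0.   1.34 0.19]
```

```bash
python3 -m pendant '[[0,[0,0,0],0.03],[0,[0,0,0],0.06],[0,[0,0,0],0.09],[0,[0,0,0],0.12],[0,[0,0,0],0.15],[0,[0,0,0],0.15]]' && python3 -c "from h import *;st()" &&  python3 -m pendant '[[0,[0,0,0],0.025],[0,[0,0,0],0.05],[0,[0,0,0],0.05]]' && python3 -c "from h import *;st()"&&  python3 -m pendant '[[0,[0,0,0],0.02],[0,[0,0,0],0.04],[0,[0,0,0],0.04]]' && python3 -c "from h import *;st()"
```

```text
time: 6.3
tool_pos: [0.5871, 0.2001, 0.1549]
tool_rot: [-0.0, 0.847, 0.532, 0.004]
contact_force: [-8.2, 6.0, 15.6]
gripper_width: 0.148
grasp_force: 109.7
t 6.3 tcp [0.5871 0.2001 0.1549] yaw 64.3 F [-8.2  6.  15.6] T [0.68 0.3  0.8 ] w 0.148 g 109.7 q [0.21 0.09 1.7  0.   1.34 0.66]
time: 6.6
tool_pos: [0.5878, 0.2002, 0.1556]
tool_rot: [-0.0, 0.886, 0.464, 0.005]
contact_force: [-7.4, 6.5, 17.0]
gripper_width: 0.148
grasp_force: 115.6
t 6.6 tcp [0.5878 0.2002 0.1556] yaw 55.3 F [-7.4  6.5 17. ] T [0.64 0.14 0.89] w 0.148 g 115.6 q [0.21 0.09 1.7  0.   1.34 0.81]
time: 6.9
tool_pos: [0.5884, 0.2003, 0.1562]
tool_rot: [-0.0, 0.913, 0.408, 0.006]
contact_force: [-5.6, 5.4, 17.9]
gripper_width: 0.145
grasp_force: 119.1
t 6.9 tcp [0.5884 0.2003 0.1562] yaw 48.2 F [-5.6  5.4 17.9] T [0.91 0.2  1.26] w 0.145 g 119.1 q [0.21 0.09 1.7  0.   1.34 0.94]
```

```bash
python3 - <<'E'
from h import *
f=grab("wrist");cv2.imwrite("pics/w4.png",f["img"][120:,120:520,::-1]);st()
E
```

```text
t 6.95 tcp [0.5884 0.2003 0.1562] yaw 48.2 F [-6.1  5.3 17.7] T [0.88 0.17 1.21] w 0.145 g 119.1 q [0.21 0.09 1.7  0.   1.34 0.94]
```

View pics/w4.png

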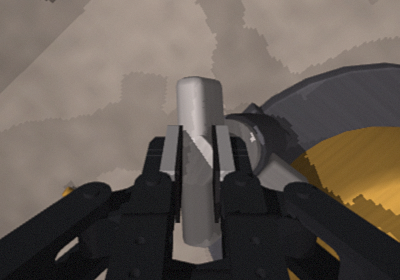

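```bash
python3 -m pendant '[[0,[0,0,0],0.02],[0,[0,0,0],0.03],[0,[0,0,0],0.03]]' && python3 -c "from h import *;st()"&&  python3 -m pendant '[[0,[0,0,0],0.02],[0,[0,0,0],0.03],[0,[0,0,0],0.03]]' && python3 -c "from h import *;st()"
```

```text
time: 7.25
tool_pos: [0.5886, 0.2001, 0.1563]
tool_rot: [-0.0, 0.93, 0.367, 0.006]
contact_force: [-4.4, 4.3, 18.0]
gripper_width: 0.146
grasp_force: 138.1
t 7.25 tcp [0.5886 0.2001 0.1563] yaw 43.0 F [-4.4  4.3 18. ] T [0.94 0.23 2.58] w 0.146 g 138.1 q [0.21 0.09 1.7  0.   1.34 1.03]
time: 7.55
tool_pos: [0.5887, 0.1998, 0.1566]
tool_rot: [0.0, 0.946, 0.324, 0.006]
contact_force: [-4.1, 3.4, 17.8]
gripper_width: 0.144
grasp_force: 163.0
t 7.55 tcp [0.5887 0.1998 0.1566] yaw 37.8 F [-4.1  3.4 17.8] T [0.54 0.46 3.71] w 0.144 g 163.0 q [0.21 0.09 1.7  0.   1.34 1.12]
```

```bash
python3 -m pendant '[[0.6,[0,0,0],0],[0.6,[0,0,0],0],[0.6,[0,0,0],0],[0.7,[0,0,-0.2],0],[0.7,[0,0,-0.5],0],[0.7,[0,0,-0.8],0],[0.7,[0,0,-0.8],0]]' && python3 -m pendant '[[0.8,[-0.3,0.1,0],0],[0.8,[-0.6,0.2,0],-0.04],[0.8,[-1,0.3,0],-0.08],[0.8,[-1,0.3,0],-0.12],[0.8,[-1,0.3,0],-0.16],[0.8,[-1,0.3,0],-0.2],[0.8,[-1,0.3,0],-0.24],[0.8,[-1,0.3,0],-0.28],[0.8,[-1,0.3,0],-0.32],[0.8,[-1,0.3,0],-0.36]]' && python3 - <<'E'
from h import *
st();f=grab("wrist");pickle.dump(f,open("w5.pkl","wb"));cv2.imwrite("pics/w5.png",f["img"][...,::-1])
plan((.454,.0157,.24),182.3)
E
```

```text
time: 8.25
tool_pos: [0.5877, 0.1973, 0.2506]
tool_rot: [0.001, 0.948, 0.318, 0.005]
contact_force: [-0.2, 0.5, -0.3]
gripper_width: 0.698
grasp_force: 0.0
time: 9.25
tool_pos: [0.5104, 0.0957, 0.2427]
tool_rot: [-0.001, 0.628, 0.778, -0.001]
contact_force: [0.2, -0.3, 0.4]
gripper_width: 0.799
grasp_force: 0.0
t 9.25 tcp [0.5104 0.0957 0.2427] yaw 102.2 F [ 0.2 -0.3  0.4] T [-0.04  0.03  0.01] w 0.799 g 0.0 q [ 0.04 -0.21  1.84 -0.    1.51 -0.17]
shift [-0.551 -0.602  0.024] roll -0.444 yaw now 102.4
```

```bash
python3 -m pendant '[[0.8,[-0.2,-0.2,0],-0.04],[0.8,[-0.4,-0.4,0],-0.08],[0.8,[-0.55,-0.6,0],-0.12],[0.8,[-0.55,-0.6,0],-0.16],[0.8,[-0.55,-0.6,0],-0.2],[0.8,[-0.55,-0.6,0],-0.24],[0.8,[-0.55,-0.6,0],-0.28],[0.8,[-0.55,-0.6,0],-0.32],[0.8,[-0.55,-0.6,0],-0.36],[0.8,[-0.55,-0.6,0],-0.4]]' && python3 -m pendant '[[0.8,[0,0,0],-0.04],[0.8,[0,0,0],-0.045],[0.8,[0,0,0],-0.045]]' && python3 - <<'E'
from h import *
st();f=grab("wrist");pickle.dump(f,open("w6.pkl","wb"));cv2.imwrite("pics/w6.png",f["img"][...,::-1])
print(proj(f,(.4555,.016,.155)))
plan((.454,.0157,.147),182.3)
E
```

```text
time: 10.3
tool_pos: [0.4537, 0.0165, 0.2431]
tool_rot: [-0.001, 0.052, 0.999, 0.0]
contact_force: [-0.1, 0.3, -0.6]
gripper_width: 0.801
grasp_force: 0.0
time: 10.6
tool_pos: [0.454, 0.0165, 0.2437]
tool_rot: [-0.001, -0.016, 1.0, 0.0]
contact_force: [0.2, 0.1, -0.8]
gripper_width: 0.797
grasp_force: 0.0
t 10.6 tcp [0.454  0.0165 0.2437] yaw -178.2 F [ 0.2  0.1 -0.8] T [-0.01 -0.02 -0.01] w 0.797 g 0.0 q [-0.13 -0.38  1.98 -0.    1.55 -1.73]
[316.2864018  199.23804136]
shift [-0.    -0.007  0.807] roll -0.003 yaw now -178.2
```

View pics/w6.png

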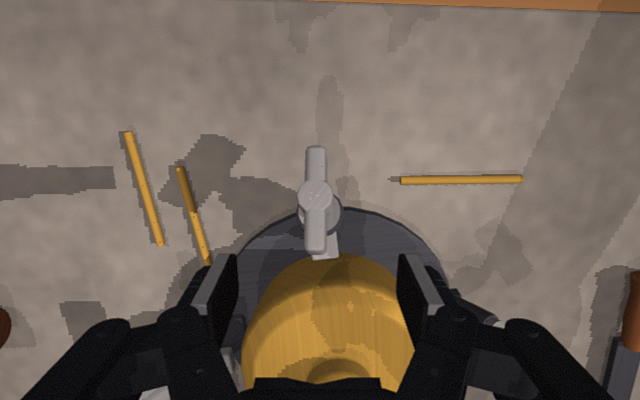

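```bash
python3 -m pendant '[[0.8,[0,-0.005,0.3],0],[0.8,[0,-0.005,0.55],0],[0.8,[0,-0.005,0.8],0],[0.8,[0,-0.005,0.8],0],[0.8,[0,-0.005,0.8],0]]' && python3 -m pendant '[[0,[0,0,0],0],[0,[0,0,0],0],[0,[0,0,0],0],[0,[0,0,0],0],[0,[0,0,0],0],[0,[0,0,0],0]]' && python3 -c "from h import *;st()" && python3 -m pendant '[[0,[0,0,0],0.03],[0,[0,0,0],0.06],[0,[0,0,0],0.09],[0,[0,0,0],0.12],[0,[0,0,0],0.15],[0,[0,0,0],0.15]]' && python3 -c "from h import *;st()"
```

```text
time: 11.15
tool_pos: [0.4542, 0.016, 0.1486]
tool_rot: [-0.0, -0.017, 1.0, 0.0]
contact_force: [-0.2, 0.2, 0.8]
gripper_width: 0.798
grasp_force: 0.0
time: 11.75
tool_pos: [0.4551, 0.0154, 0.1499]
tool_rot: [0.001, -0.018, 1.0, -0.001]
contact_force: [-0.9, -5.3, 6.1]
gripper_width: 0.157
grasp_force: 58.8
t 11.75 tcp [0.4551 0.0154 0.1499] yaw -178.0 F [-0.9 -5.3  6.1] T [-0.05  0.28  0.25] w 0.157 g 58.8 q [-0.13 -0.31  2.08 -0.    1.37 -1.74]
time: 12.35
tool_pos: [0.4531, 0.0159, 0.1512]
tool_rot: [-0.002, 0.216, 0.976, -0.001]
contact_force: [-14.7, -5.1, 18.8]
gripper_width: 0.157
grasp_force: 140.5
t 12.35 tcp [0.4531 0.0159 0.1512] yaw 155.1 F [-14.7  -5.1  18.8] T [0.68 2.23 1.04] w 0.157 g 140.5 q [-0.13 -0.31  2.08 -0.    1.38 -1.26]
```

```bash
python3 -m pendant '[[0.19,[0,0,0],0],[0.19,[0,0,0],0],[0.2,[0,0,0],0.03],[0.2,[0,0,0],0.06],[0.21,[0,0,0],0.09],[0.22,[0,0,0],0.12],[0.23,[0,0,0],0.15],[0.23,[0,0,0],0.15]]' && python3 -c "from h import *;st()" && python3 -m pendant '[[0,[0,0,0],0],[0,[0,0,0],0],[0,[0,0,0],0]]' && python3 -c "from h import *;st()"
```

```text
time: 13.15
tool_pos: [0.4536, 0.0168, 0.1515]
tool_rot: [-0.002, 0.438, 0.899, 0.0]
contact_force: [-13.8, 1.4, 18.3]
gripper_width: 0.228
grasp_force: 52.8
t 13.15 tcp [0.4536 0.0168 0.1515] yaw 128.0 F [-13.8   1.4  18.3] T [0.79 1.92 0.5 ] w 0.228 g 52.8 q [-0.13 -0.31  2.08  0.    1.38 -0.79]
time: 13.45
tool_pos: [0.4536, 0.0168, 0.1516]
tool_rot: [-0.002, 0.438, 0.899, 0.0]
contact_force: [-15.7, 0.1, 19.8]
gripper_width: 0.225
grasp_force: 61.5
t 13.45 tcp [0.4536 0.0168 0.1516] yaw 128.1 F [-15.7   0.1  19.8] T [0.81 1.88 0.48] w 0.225 g 61.5 q [-0.13 -0.31  2.08  0.    1.38 -0.79]
```

```bash
python3 -m pendant '[[0.24,[0,0,0],0],[0.25,[0,0,0],0.03],[0.26,[0,0,0],0.06],[0.265,[0,0,0],0.09],[0.27,[0,0,0],0.12],[0.275,[0,0,0],0.15],[0.28,[0,0,0],0.18],[0.28,[0,0,0],0.21],[0.28,[0,0,0],0.21]]' && python3 -c "from h import *;st()" && python3 -m pendant '[[0,[0,0,0],0],[0,[0,0,0],0],[0,[0,0,0],0],[0,[0,0,0],0]]' && python3 -c "from h import *;st()"
```

```text
time: 14.35
tool_pos: [0.4548, 0.0159, 0.1514]
tool_rot: [0.0, 0.706, 0.708, -0.0]
contact_force: [-7.7, -1.1, 14.0]
gripper_width: 0.281
grasp_force: 14.2
t 14.35 tcp [0.4548 0.0159 0.1514] yaw 90.2 F [-7.7 -1.1 14. ] T [-0.04  1.2   0.24] w 0.281 g 14.2 q [-0.13 -0.31  2.08 -0.    1.37 -0.13]
time: 14.75
tool_pos: [0.4548, 0.0156, 0.1516]
tool_rot: [0.001, 0.705, 0.709, -0.0]
contact_force: [-10.1, -3.1, 15.9]
gripper_width: 0.246
grasp_force: 57.2
t 14.75 tcp [0.4548 0.0156 0.1516] yaw 90.3 F [-10.1  -3.1  15.9] T [-0.19  0.99  0.35] w 0.246 g 57.2 q [-0.13 -0.31  2.08 -0.    1.37 -0.13]
```

```bash
python3 -m pendant '[[0.26,[0,0,0],0.03],[0.25,[0,0,0],0.06],[0.2,[0,0,0],0.09],[0,[0,0,0],0.12],[0,[0,0,0],0.15],[0,[0,0,0],0.15],[0,[0,0,0],0.15]]' && python3 -c "from h import *;st()" && python3 -m pendant '[[0,[0,0,0],0.03],[0,[0,0,0],0.06],[0,[0,0,0],0.08],[0,[0,0,0],0.08]]' && python3 -c "from h import *;st()" && python3 -m pendant '[[0,[0,0,0],0.02],[0,[0,0,0],0.03],[0,[0,0,0],0.03]]' && python3 -c "from h import *;st()"
```

```text
time: 15.45
tool_pos: [0.4535, 0.0146, 0.1529]
tool_rot: [0.001, 0.852, 0.524, -0.003]
contact_force: [-19.8, -5.2, 25.1]
gripper_width: 0.217
grasp_force: 60.7
t 15.45 tcp [0.4535 0.0146 0.1529] yaw 63.2 F [-19.8  -5.2  25.1] T [-0.97  2.42  0.09] w 0.217 g 60.7 q [-0.13 -0.31  2.08 -0.    1.38  0.34]
time: 15.85
tool_pos: [0.453, 0.0147, 0.1529]
tool_rot: [0.001, 0.911, 0.413, -0.003]
contact_force: [-23.0, -4.1, 26.2]
gripper_width: 0.199
grasp_force: 59.5
t 15.85 tcp [0.453  0.0147 0.1529] yaw 48.8 F [-23.   -4.1  26.2] T [-0.86  2.91  0.01] w 0.199 g 59.5 q [-0.13 -0.31  2.08 -0.    1.38  0.59]
time: 16.15
tool_pos: [0.453, 0.015, 0.1528]
tool_rot: [0.001, 0.929, 0.37, -0.003]
contact_force: [-22.3, -4.6, 26.5]
gripper_width: 0.191
grasp_force: 59.3
t 16.15 tcp [0.453  0.015  0.1528] yaw 43.4 F [-22.3  -4.6  26.5] T [-0.83  2.81 -0.07] w 0.191 g 59.3 q [-0.13 -0.31  2.08 -0.    1.38  0.69]
```

```bash
for i in 1 2; do :; done; python3 -m pendant '[[0,[0,0,0],0.02],[0,[0,0,0],0.03],[0,[0,0,0],0.03]]' >/dev/null && python3 -c "from h import *;st()" && python3 -m pendant '[[0,[0,0,0],0.02],[0,[0,0,0],0.03],[0,[0,0,0],0.03]]' >/dev/null && python3 -c "from h import *;st()" && python3 -m pendant '[[0,[0,0,0],0.02],[0,[0,0,0],0.03],[0,[0,0,0],0.03]]' > /dev/null && python3 -c "from h import *;st()"
```

```text
t 16.45 tcp [0.4523 0.0149 0.1529] yaw 38.1 F [-25.7  -4.5  29.1] T [-0.88  3.28  0.61] w 0.193 g 59.7 q [-0.13 -0.31  2.08 -0.    1.38  0.78]
t 16.75 tcp [0.4515 0.0147 0.1531] yaw 32.8 F [-29.2  -4.5  31.8] T [-1.1   3.9   1.17] w 0.187 g 70.8 q [-0.13 -0.31  2.08 -0.01  1.39  0.87]
t 17.05 tcp [0.4514 0.015  0.1531] yaw 27.7 F [-32.1  -3.7  32.3] T [-0.89  3.66  2.64] w 0.18 g 99.5 q [-0.13 -0.31  2.08 -0.01  1.39  0.96]
```

```bash
python3 -m pendant '[[0.6,[0,0,0],0],[0.6,[0,0,0],0],[0.6,[0,0,0],0],[0.7,[0,0,-0.2],0],[0.7,[0,0,-0.5],0],[0.7,[0,0,-0.8],0],[0.7,[0,0,-0.8],0]]' && python3 -m pendant '[[0.8,[0.2,0.3,0],-0.04],[0.8,[0.3,0.6,0],-0.08],[0.8,[0.42,0.83,0],-0.12],[0.8,[0.42,0.83,0],-0.16],[0.8,[0.42,0.83,0],-0.2],[0.8,[0.42,0.83,0],-0.24],[0.8,[0.42,0.83,0],-0.28],[0.8,[0.42,0.83,0],-0.32],[0.8,[0.42,0.83,0],-0.36],[0.8,[0.42,0.83,0],-0.4]]' && python3 - <<'E'
from h import *
st();plan((.6348,-.116,.24),197)
E
```

```text
time: 17.75
tool_pos: [0.4572, 0.0158, 0.2502]
tool_rot: [0.002, 0.972, 0.235, 0.005]
contact_force: [0.7, -1.0, 0.5]
gripper_width: 0.696
grasp_force: 0.0
time: 18.75
tool_pos: [0.5443, -0.0493, 0.2427]
tool_rot: [-0.001, 0.646, 0.763, -0.0]
contact_force: [0.3, 0.3, 0.1]
gripper_width: 0.799
grasp_force: 0.0
t 18.75 tcp [ 0.5443 -0.0493  0.2427] yaw 99.5 F [0.3 0.3 0.1] T [ 0.04  0.01 -0.04] w 0.799 g 0.0 q [-0.23 -0.14  1.78  0.    1.5  -0.39]
shift [-0.673  0.652  0.02 ] roll -0.542 yaw now 99.5
```

```bash
python3 -m pendant '[[0.8,[-0.2,0.2,0],-0.04],[0.8,[-0.4,0.4,0],-0.08],[0.8,[-0.67,0.65,0],-0.12],[0.8,[-0.67,0.65,0],-0.16],[0.8,[-0.67,0.65,0],-0.2],[0.8,[-0.67,0.65,0],-0.24],[0.8,[-0.67,0.65,0],-0.28],[0.8,[-0.67,0.65,0],-0.32],[0.8,[-0.67,0.65,0],-0.36],[0.8,[-0.67,0.65,0],-0.4]]' >/dev/null && python3 -m pendant '[[0.8,[0,0,0],-0.04],[0.8,[0,0,0],-0.08],[0.8,[0,0,0],-0.12],[0.8,[0,0,0],-0.14],[0.8,[0,0,0],-0.14]]' && python3 - <<'E'
from h import *
st();f=grab("wrist");pickle.dump(f,open("w7.pkl","wb"));cv2.imwrite("pics/w7.png",f["img"][...,::-1])
print(proj(f,(.6345,-.114,.155)))
g=f["img"].astype(int);sat=g.max(2)-g.min(2)
m=((sat<22)&(g.min(2)>135)).astype(np.uint8);m[:,:220]=0;m[:,410:]=0;m[:100]=0;m[290:]=0
m=cv2.morphologyEx(m,cv2.MORPH_OPEN,np.ones((3,3)))
for c in cv2.findContours(m,0,2)[0]:
    if cv2.contourArea(c)>150: print(cv2.boundingRect(c),cv2.minAreaRect(c))
plan((.6348,-.116,.147),197)
E
```

```text
time: 20.25
tool_pos: [0.6342, -0.1161, 0.2426]
tool_rot: [-0.001, -0.143, 0.99, 0.001]
contact_force: [0.6, -0.6, -0.7]
gripper_width: 0.796
grasp_force: 0.0
t 20.25 tcp [ 0.6342 -0.1161  0.2426] yaw -163.6 F [ 0.6 -0.6 -0.7] T [ 0.05 -0.03  0.03] w 0.796 g 0.0 q [-0.3   0.09  1.55  0.    1.5  -2.15]
[319.72199415 198.96624204]
(307, 184, 48, 67) ((325.2452087402344, 214.13375854492188), (30.40711212158203, 78.53175354003906), 28.610462188720703)
(369, 180, 26, 28) ((382.2461853027344, 193.53079223632812), (24.186771392822266, 25.799224853515625), 7.125016689300537)
(316, 149, 29, 41) ((329.4459533691406, 168.82431030273438), (23.509050369262695, 43.56572341918945), 9.462323188781738)
shift [-0.006 -0.001  0.799] roll -0.004 yaw now -163.7
```

View pics/w7.png

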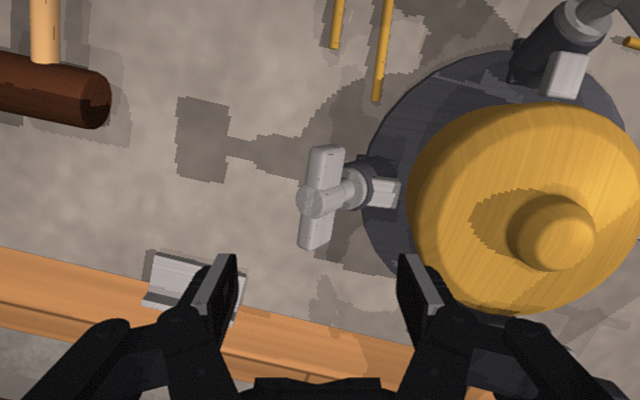

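```bash
python3 -m pendant '[[0.8,[0,0,0.3],0.035],[0.8,[0,0,0.55],0.035],[0.8,[0,0,0.8],0.035],[0.8,[0,0,0.8],0.035],[0.8,[0,0,0.8],0.035]]' && python3 -m pendant '[[0,[0,0,0],0],[0,[0,0,0],0],[0,[0,0,0],0],[0,[0,0,0],0],[0,[0,0,0],0],[0,[0,0,0],0]]' >/dev/null && python3 -c "from h import *;st()" && python3 -m pendant '[[0,[0,0,0],0.03],[0,[0,0,0],0.06],[0,[0,0,0],0.09],[0,[0,0,0],0.12],[0,[0,0,0],0.15],[0,[0,0,0],0.15]]' >/dev/null && python3 -c "from h import *;st()"
```

```text
time: 20.8
tool_pos: [0.6343, -0.1162, 0.148]
tool_rot: [-0.001, -0.088, 0.996, 0.0]
contact_force: [-0.0, -0.2, 0.3]
gripper_width: 0.801
grasp_force: 0.0
t 21.4 tcp [ 0.6355 -0.1149  0.151 ] yaw -169.9 F [-0.5  3.8  5.2] T [ 1.29  0.36 -0.19] w 0.248 g 54.1 q [-0.3   0.16  1.64  0.    1.35 -2.04]
t 22.0 tcp [ 0.6382 -0.1177  0.1538] yaw 163.0 F [ 2.9 -3.2  8.7] T [ 0.33 -0.44 -0.01] w 0.207 g 59.0 q [-0.3   0.16  1.63  0.    1.34 -1.57]
```

```bash
python3 -m pendant '[[0,[0,0,0],0.03],[0,[0,0,0],0.06],[0,[0,0,0],0.09],[0,[0,0,0],0.12],[0,[0,0,0],0.15],[0,[0,0,0],0.18],[0,[0,0,0],0.2],[0,[0,0,0],0.2]]' >/dev/null && python3 -c "from h import *;st()" &&  python3 -m pendant '[[0,[0,0,0],0.03],[0,[0,0,0],0.06],[0,[0,0,0],0.09],[0,[0,0,0],0.12],[0,[0,0,0],0.15],[0,[0,0,0],0.15]]' >/dev/null && python3 -c "from h import *;st()"
```

```text
t 22.8 tcp [ 0.6379 -0.1227  0.1553] yaw 127.0 F [ -1.8 -15.8  11. ] T [-2.07  0.15  0.06] w 0.16 g 59.0 q [-0.3   0.16  1.63 -0.01  1.34 -0.94]
t 23.4 tcp [ 0.6352 -0.1242  0.1548] yaw 99.9 F [-10.1 -19.8  14.8] T [-2.75  1.81  0.09] w 0.14 g 61.5 q [-0.3   0.16  1.63 -0.01  1.35 -0.47]
```

```bash
python3 -m pendant '[[0.18,[0,0,0],0],[0.18,[0,0,0],0],[0.18,[0,0,0],0.03],[0.19,[0,0,0],0.06],[0.2,[0,0,0],0.09],[0.21,[0,0,0],0.12],[0.22,[0,0,0],0.15],[0.22,[0,0,0],0.18],[0.22,[0,0,0],0.2],[0.22,[0,0,0],0.2]]' >/dev/null && python3 -c "from h import *;st()" &&  python3 -m pendant '[[0,[0,0,0],0],[0,[0,0,0],0],[0,[0,0,0],0],[0,[0,0,0],0]]' >/dev/null && python3 -c "from h import *;st()" &&  python3 -m pendant '[[0,[0,0,0],0.02],[0,[0,0,0],0.04],[0,[0,0,0],0.04]]' >/dev/null && python3 -c "from h import *;st()"
```

```text
t 24.4 tcp [ 0.6329 -0.1178  0.1502] yaw 64.1 F [-10.7  -5.4  10.3] T [-0.6   2.05  0.43] w 0.224 g 21.6 q [-0.3   0.16  1.64 -0.    1.35  0.16]
t 24.8 tcp [ 0.6329 -0.1177  0.1505] yaw 64.3 F [-8.8 -4.9  9.9] T [-0.44  2.34  0.78] w 0.191 g 60.6 q [-0.3   0.16  1.64 -0.    1.35  0.15]
t 25.1 tcp [ 0.6326 -0.1177  0.1509] yaw 57.0 F [-11.   -4.   11.7] T [-0.44  2.89  0.97] w 0.198 g 77.7 q [-0.3   0.16  1.64 -0.01  1.35  0.28]
```

```bash
python3 -m pendant '[[0,[0,0,0],0.02],[0,[0,0,0],0.04],[0,[0,0,0],0.04]]' >/dev/null && python3 -c "from h import *;st()" &&  python3 -m pendant '[[0,[0,0,0],0.02],[0,[0,0,0],0.04],[0,[0,0,0],0.04]]' >/dev/null && python3 -c "from h import *;st()" &&  python3 -m pendant '[[0,[0,0,0],0.02],[0,[0,0,0],0.03],[0,[0,0,0],0.03]]' >/dev/null && python3 -c "from h import *;st()"
```

```text
t 25.4 tcp [ 0.6322 -0.118   0.1515] yaw 49.8 F [-12.3  -5.2  14.3] T [-0.41  3.35  0.92] w 0.194 g 89.0 q [-0.3   0.16  1.64 -0.01  1.35  0.4 ]
t 25.7 tcp [ 0.6319 -0.1179  0.1522] yaw 42.6 F [-16.5  -4.3  18.9] T [-0.24  3.77  0.84] w 0.195 g 96.9 q [-0.3   0.16  1.64 -0.01  1.36  0.53]
t 26.0 tcp [ 0.6318 -0.1177  0.1523] yaw 37.5 F [-16.4  -5.1  19.7] T [-0.24  3.9   2.13] w 0.192 g 114.8 q [-0.3   0.16  1.64 -0.01  1.36  0.62]
```

```bash
python3 -m pendant '[[0,[0,0,0],0.02],[0,[0,0,0],0.03],[0,[0,0,0],0.03]]' >/dev/null && python3 -c "from h import *;st()" &&  python3 -m pendant '[[0.4,[0,0,0],0],[0.4,[0,0,0],0.02],[0.4,[0,0,0],0.04],[0.4,[0,0,0],0.04],[0,[0,0,0],0.04],[0,[0,0,0],0.04],[0,[0,0,0],0.04],[0,[0,0,0],0.04]]' >/dev/null && python3 -c "from h import *;st()" &&  python3 -m pendant '[[0,[0,0,0],0.02],[0,[0,0,0],0.03],[0,[0,0,0],0.03]]' >/dev/null && python3 -c "from h import *;st()"
```

```text
t 26.3 tcp [ 0.6318 -0.1176  0.1526] yaw 32.4 F [-17.8  -4.1  18.5] T [-0.25  3.89  3.78] w 0.195 g 144.4 q [-0.3   0.16  1.64 -0.01  1.36  0.71]
t 27.1 tcp [ 0.6333 -0.1147  0.1509] yaw 24.7 F [-11.6   3.5  12.5] T [1.03 1.93 0.8 ] w 0.3 g 50.8 q [-0.3   0.16  1.64  0.    1.35  0.84]
t 27.4 tcp [ 0.6331 -0.1147  0.151 ] yaw 19.6 F [-11.7   3.1  12.5] T [1.   2.11 2.79] w 0.305 g 94.5 q [-0.29  0.16  1.64 -0.    1.35  0.93]
```

```bash
python3 -m pendant '[[0.6,[0,0,0],0],[0.6,[0,0,0],0],[0.6,[0,0,0],0],[0.7,[0,0,-0.2],0],[0.7,[0,0,-0.5],0],[0.7,[0,0,-0.8],0],[0.7,[0,0,-1],0],[0.7,[0,0,-1],0]]' >/dev/null && python3 -m pendant '[[0.7,[0,0.3,-0.3],0],[0.7,[-0.3,0.6,-0.6],0],[0.7,[-0.6,1,-0.6],0],[0.7,[-0.8,1,-0.6],0],[0.7,[-0.8,1,-0.6],0]]' >/dev/null &&  python3 -m pendant '[[0.7,[-0.3,0.3,0],0],[0.7,[-0.6,0.6,0],0],[0.7,[-0.8,1,0],0],[0.7,[-0.8,1,0],0],[0.7,[-0.8,1,0],0]]' && python3 - <<'E'
from h import *
st();a=pickle.load(open("top.pkl","rb"))
f=grab("top");f2=grab("scene");pickle.dump((f,f2),open("end.pkl","wb"))
cv2.imwrite("pics/end.png",f["img"][...,::-1])
def yel(g,box):
    x0,x1,y0,y1=box;h=cv2.cvtColor(g[y0:y1,x0:x1],cv2.COLOR_RGB2HSV);m=((h[...,1]>120)).astype(np.uint8)
    n,l,s,c=cv2.connectedComponentsWithStats(m);return [(s[i,4],c[i].round(1)) for i in range(1,n) if s[i,4]>25]
for n,b in [("gong",(275,345,92,162)),("pinA",(240,300,180,200)),("pins",(350,390,145,210)),("mallet",(430,475,110,200)),("file",(180,210,70,165))]:
    print(n,yel(a["img"],b),yel(f["img"],b))
c=np.array([.610,.0405,.155]);ps=.157;u=np.array([np.cos(ps),np.sin(ps),0]);v=np.array([-np.sin(ps),np.cos(ps),0]);z=np.array([0,0,1.])
for n,o,stop in [("L",v,2.30),("N",-u,2.60),("R",-v,2.45)]:
    ax=o*np.sin(.611)+z*np.cos(.611);p=c+o*.1564+ax*12
    p=c+o*.1564+ax*.012   # top face of the bar
    x0=u if n!="N" else (u-ax*(u@ax))/np.linalg.norm(u-ax*(u@ax))
    out=[]
    for im in (a,f):
        prof=[]
        for k in range(0,180,3):
            d=R.from_rotvec(-ax*np.radians(k)).apply(x0)
            q=[proj(im,p+d*s) for s in(-.03,-.024,.024,.03)]
            mp=np.array(q,np.float32)
            val=cv2.remap(im["img"].astype(np.float32).min(2),mp[None,:,0],mp[None,:,1],cv2.INTER_LINEAR)[0]
            prof.append(val.min())
        pr=np.array(prof);out.append([(int(i*3),int(pr[i])) for i in np.argsort(-pr)[:6]])
    print(n,"stop deg",round(np.degrees(stop)),out)
E
```

```text
time: 29.2
tool_pos: [0.5315, -0.4066, 0.3382]
tool_rot: [-0.001, 0.986, 0.165, -0.001]
contact_force: [0.0, 0.3, -0.4]
gripper_width: 0.7
grasp_force: 0.0
t 29.2 tcp [ 0.5315 -0.4066  0.3382] yaw 19.0 F [ 0.   0.3 -0.4] T [-0.02  0.01  0.02] w 0.7 g 0.0 q [-0.76  0.12  1.37  0.    1.66  0.47]
gong [(np.int32(3429), array([34.6, 36.5]))] [(np.int32(3419), array([34.5, 36.4]))]
pinA [(np.int32(114), array([27.7, 10.1]))] [(np.int32(114), array([27.7, 10.1]))]
pins [(np.int32(120), array([11.2, 26. ])), (np.int32(123), array([28.3, 38.3]))] [(np.int32(118), array([11.3, 26.2])), (np.int32(122), array([28.3, 38.2]))]
mallet [(np.int32(1037), array([25.7, 36.3]))] [(np.int32(1027), array([25.7, 36.2]))]
file [(np.int32(30), array([14.5,  0. ])), (np.int32(255), array([15.5, 72.4]))] [(np.int32(30), array([14.5,  0. ])), (np.int32(253), array([15.5, 72.3]))]
L stop deg 132 [[(6, 142), (9, 138), (12, 131), (3, 129), (15, 126), (27, 123)], [(132, 159), (129, 156), (135, 154), (138, 149), (126, 148), (141, 140)]]
N stop deg 149 [[(9, 126), (6, 123), (12, 122), (3, 118), (15, 113), (0, 113)], [(96, 125), (93, 124), (99, 124), (102, 123), (105, 122), (90, 122)]]
R stop deg 140 [[(111, 118), (108, 118), (114, 118), (105, 118), (75, 114), (78, 114)], [(72, 128), (69, 128), (66, 128), (63, 127), (60, 121), (117, 118)]]
```

```bash
python3 - <<'E'
from h import *
a=pickle.load(open("top.pkl","rb"));sc=pickle.load(open("scene.pkl","rb"));f,f2=pickle.load(open("end.pkl","rb"))
c=np.array([.610,.0405,.155]);ps=.157;u=np.array([np.cos(ps),np.sin(ps),0]);v=np.array([-np.sin(ps),np.cos(ps),0]);z=np.array([0,0,1.])
def met(im):
    g=im["img"].astype(np.float32);return -(g[...,0]-g[...,2])
for n,o,st_ in [("L",v,132),("N",-u,149),("R",-v,140)]:
    ax=o*np.sin(.611)+z*np.cos(.611)
    for nm,im in (("top0",a),("top1",f),("sc0",sc),("sc1",f2)):
        M=met(im);pr=[]
        x0=u-ax*(u@ax);x0/=np.linalg.norm(x0)
        for k in range(0,180,4):
            d=R.from_rotvec(-ax*np.radians(k)).apply(x0)
            q=np.array([proj(im,c+o*.1564+ax*h+d*s) for h in(-.008,.0,.010) for s in(-.032,-.026,-.02,.02,.026,.032)],np.float32)
            pr.append(cv2.remap(M,q[None,:,0],q[None,:,1],cv2.INTER_LINEAR)[0].mean())
        pr=np.array(pr);i=np.argsort(-pr)[:5];print(n,st_,nm,[(int(j*4),round(float(pr[j]),1)) for j in i],"med",np.median(pr).round(1))
E
```

```text
L 132 top0 [(8, -1.3), (4, -1.5), (12, -1.6), (16, -1.9), (0, -2.1)] med -5.8
L 132 top1 [(128, -1.7), (124, -1.9), (132, -1.9), (136, -2.1), (140, -2.5)] med -16.1
L 132 sc0 [(8, -0.2), (4, -0.3), (12, -0.3), (16, -0.4), (20, -0.4)] med -12.2
L 132 sc1 [(132, -0.4), (136, -0.5), (128, -0.5), (140, -0.5), (144, -0.5)] med -2.8
N 149 top0 [(176, -1.6), (0, -1.9), (4, -2.0), (8, -2.0), (12, -2.0)] med -9.7
N 149 top1 [(144, -1.7), (148, -1.8), (152, -1.8), (156, -1.9), (140, -2.2)] med -8.7
N 149 sc0 [(0, -0.1), (176, -0.3), (4, -0.4), (8, -0.6), (12, -0.6)] med -15.6
N 149 sc1 [(168, -0.4), (8, -0.4), (12, -0.4), (164, -0.5), (20, -0.6)] med -4.5
R 140 top0 [(0, -1.8), (4, -1.8), (176, -2.0), (8, -2.0), (12, -2.2)] med -5.0
R 140 top1 [(136, -1.9), (128, -1.9), (132, -1.9), (140, -1.9), (148, -2.0)] med -5.3
R 140 sc0 [(0, 0.2), (176, -0.1), (4, -0.2), (172, -0.4), (168, -0.6)] med -9.1
R 140 sc1 [(144, 0.0), (148, -0.1), (152, -0.2), (140, -0.3), (156, -0.8)] med -17.3
```

```bash
python3 -c "from h import *;print(manip.job_done())"
```

```text
the job is handed in; nothing more can be done
None
```

I turned all three T-bolts clockwise to their felt end stops (left, by the clamp, then middle, then right); the closing images fit this and show the gong, file, mallet and pins unmoved, and I handed the job in at about 29 s, with no verdict returned.

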